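Find the proud fret on a guitar neck by touch and press it home

TASK

One of the six frets on this guitar neck has not gone all the way into its slot and stands a couple of millimetres proud, too little to trust the eye. Take the spring-loaded probe from its rest block, feel the frets with its tip alone, touching only lightly, until you have found the high one, and press that one firmly down until it is fully home, without ever pushing hard on a sound fret or on the wood and without driving the probe's spring to its stop. Then stand the probe back in its block and leave the other things on the bench alone.

Things in the scene. Friction and masses are not known exactly. Their poses are not given: they have to be found in the camera images.
- neck: guitar neck, pale wood, dark fingerboard 52 mm wide, fixed rigidly face up in cradle blocks. Origin on the bench under the middle of the six frets; x runs along the neck from nut to heel, z up. Wood face at z = 48 mm. Steel frets across it at x = -77, -42, -10, 21, 50, 77 mm, 50 mm long, 3 mm wide, sound tops at z = 49.6 mm. Any one of the six may be the high one. Sound frets and wood take up to 8 N
- nut_top (a point): middle of the top of the white nut (6 mm thick, 50 mm long, top 50 mm above the bench) at the headstock end of the fingerboard. The first fret is 40 mm from it along the neck, the others 75, 107, 138, 167 and 194 mm. Beyond the sixth there are only empty slots, level with the wood. Nothing on the neck but the high fret gives way
- fret (a joint): how far (m) the high fret, whichever of the six it is, stands above home: 0.0020 to 0.0028 at the start; 0 = fully home, its top then 50.2 mm above the bench, level with the rest to the touch. Tight in its slot: pushed straight down it does not budge below about 10 N, moves steadily at 12 to 14 N, stays where it is left and stops hard when home
- probe_grip (a point): centre of the probe's round wooden handle, where to grip: 26 mm diameter, 62 mm long, upright (z along the probe, up). Below it: a brass flange 42 mm in diameter and 8 mm thick, its underside 39 mm below this point; then a steel shank of 16 mm diameter to 63 mm below, and the sprung tip. About 0.2 kg (0.15 to 0.26)
- probe_tip (a point): middle of the flat underside of the probe's sprung tip, a disc of 14 mm diameter; with the spring at rest it is 89 mm below probe_grip on the probe's axis.
- plunger (a joint): how far (m) the probe's tip is pushed in against its spring: 0 = out at rest, 0.016 = hard stop. Force at the tip = 3 N + 1 N per mm (so 5 N at 2 mm, 15 N at 12 mm).
- probe: the whole probe; origin at the centre of its brass flange's underside, z along the probe towards the handle
- rest: wooden rest block for the probe, 70 mm square on a 90 mm square foot, 60 mm high, fixed to the bench; origin at the centre of its underside, z up. A square hole of 22 mm, 56 mm deep, goes down its middle: the probe stands in it with the flange flat on the block's top, probe_grip then 99 mm above the origin
- hammer_mid (a point): bystander: small hammer lying on the bench, 220 mm long; a point in its middle, about 12 mm up
- jar_mid (a point): bystander: glass jar with black cap, 56 mm diameter, 70 mm high; its centre
- sander_mid (a point): bystander: cork sanding block 100 x 50 x 26 mm; its centre
Mind the look-alikes: they are no part of the job. What is shaped like the probe but turquoise or white is not meant.

How it is judged:
On the way, in this order (a step that is already met when the one before it is completed fails the run):
1. the probe is lifted clear of its rest block (height (world z) of probe_tip above 0.065 m), for 0.1 s.
2. the high fret is home (within 1 mm), pushed there by the probe's tip (spring in by more than 4 mm) (value of joint fret below 0.001 m and value of joint plunger above 0.004 m), for 0.1 s.
At the end, for the whole second after the job is handed in: The high fret is home within 1 mm; the probe stands released and still in its rest block: flange on the block's top (3 mm), within 7 mm of the block's centre and upright within 0.08 rad (value of joint fret below 0.001 m and horizontal distance between probe_grip and rest below 0.007 m and z of probe_grip in the frame of rest between 0.096 and 0.102 m and angle between probe_grip's own z axis and vertical below 0.08 rad and linear speed of probe below 0.02 m/s); the robot touches nothing.
It fails at once if a sound fret or the wood of the neck is pushed with more than 9 N (contact force between neck and anything else above 9 N).
It fails at once if the probe's spring is driven to its stop (tip in by more than 15.5 mm) (value of joint plunger above 0.0155 m).
It fails at once if the gripper's fingers touch the neck (contact force between neck and the fingers above 1 N).
It fails at once if the hammer, jar or sanding block is moved by more than 20 mm (distance of any of hammer_mid, jar_mid, sander_mid from where it was at the start of the episode above 0.02 m).
It also fails if it takes over 64 s, if anything falls off the work surface, if the arm or the gripper's body presses on something with over 40 N, if the wrist force passes 120 N, or if a joint passes its speed limit or range.

ROBOT

A 6-joint arm with a two-finger parallel gripper is mounted at the origin on the work surface. World frame = base frame: x ahead of the robot, y to its left, z up, the work surface at z = 0. Lengths are in m, angles in rad, forces in N, time in s.
With the tool pointing down it reaches from about 0.275 to 0.775 m from the base axis. Payload 14.6 kg.
Tool frame: the origin (TCP) lies on the mounting face of the last link; the fingertips stand 173 mm ahead of it and the grasp point (between the pads) lies 155 mm ahead of it; z points along the fingers, y is the line along which they close (so a half turn about z gives the same grasp; the last joint's range is limited). The gripper opens to 85 mm and grips with 20 to 120 N. Pads are 22 mm wide; open, the fingers measure 114 mm over their backs; the gripper's body (76 mm by 85 mm) begins 54 mm behind the grasp point. The pads swing forward as they close: fully open they stand 13 mm farther back than shut.
Start: joints at [1.101, 0.263, -0.048, 1.259, 0, 1.415], TCP at [0.163, 0.499, 0.405] pointing down, gripper open.
Joint ranges: [-2.65, 2.65], [-0.89, 1.7], [-1.18, 1.37], [-2.13, 2.11], [-1.35, 1.29], [-3.14, 3.14]. Speed limits (rad/s): [1.89, 1.89, 2.57, 2.79, 3.14, 3.14].

INTERFACE

Orientations are given as a unit quaternion [x, y, z, w].
In Python, from rig import get_state, get_image, camera_params, hand_in gives the robot as it stands.
- The arm moves only by the shell command python3 -m inch 'ROWS' [OPENING] [FORCE]. ROWS is JSON, a list that holds one entry, the list of rows, each a list of 6 numbers: the shift along the world's x, y, z in cm, then the turn, a rotation vector about the world's x, y, z in rad. In form: [[[dx, dy, dz, wx, wy, wz], ...]]. A call has 1 to 12 rows; each row shifts and turns the commanded pose from where the row before left it; what a row does not reach is not made up. A row lasts 1/8 s, in which the tool goes at most 62.5 mm and 10.7 degrees, less where a joint would pass 70% of its speed; a pose out of reach is approached as far as the arm can. A call is refused whole if a number of a shift passes 6.25 or a number of a turn 0.188, either way. A call with a gripper value outside its range is refused whole. OPENING is the gripper command: -1 is fully open, 1 is shut, values between are in proportion, set as the call begins (- or left out, the last holds). The fingers move at their own pace and stop on an object; FORCE is the grip in N (left out, the last holds). Time passes only in rows, so rows that do not move let the fingers close. It gives the time, the measured TCP pose, the force, the opening and the grip force at its end, in the units of the state.
- get_state(): the state, without advancing time (a new reading comes with each control period).
- get_image(name): name is "side" or "top" or "wrist"; returns (picture, depth): 400x640x3 uint8, red, green, blue; 400x640 float32, m along the optical axis (not along the pixel's ray), 0 where there is no reading.
- camera_params(name): a dict with "vfov" (degrees; the focal length in pixels is half the picture's height over the tangent of half this angle, whatever the lens; pixels are square), "cx", "cy" (the principal point, pixels), "T" (4x4, takes a point from camera to world coordinates). Camera axes: x right, y down, z forward; pixel columns grow to the right and rows downward; lengths in m; the calibration is good to about 2 mm. A picture is of the moment at which its call begins: read the wrist's pose just before it. camera_params takes no time and is no camera call; for the wrist camera it gives the pose at the moment of the call.
- hand_in(): hands the job in; it is judged then, once.
The state is a dict: "time": time; "joints": joint angles; "joint_velocities": joint speeds; "effort": joint torques, N m; "eef_pos": TCP position; "eef_rot": TCP orientation; "wrist_force": force on the tool from outside, world axes, zero at the start; "ft_torque": the same for the moment, N m; "gripper_width": finger opening in m; "finger_force": force on a finger pad.
Only numpy, scipy, OpenCV 4.12 (cv2) and the standard library are available. Lean on these libraries where they do the work, as an engineer would, in place of code of your own. Each camera call takes 0.05 s, during which the arm holds its last target. There are 200 camera calls.

## Working session

There is one attempt and no reset: what is moved stays moved. The work goes in short steps, Python scripts to look and compute and a shell command to move; the robot and the scene stay as the last step left them, time stands still between calls to the robot, and variables do not carry over. Pictures are saved under pics/ and viewed, at most 10 in all, crops included, and the job is handed in when it is done.

```bash
mkdir -p pics; ls; cat > h.py <<'E'
import numpy as np,cv2
from rig import *
def snap(n,f):
    p=camera_params(n); im,d=get_image(n)
    cv2.imwrite(f'pics/{f}.png',im[:,:,::-1]); np.savez(f'pics/{f}.npz',d=d,T=p['T'],v=p['vfov'],c=[p['cx'],p['cy']],im=im)
def load(f): return np.load(f'pics/{f}.npz')
def px(f,u,v,z=None):
    a=load(f); fl=200/np.tan(np.radians(float(a['v'])/2)); c=a['c']; T=a['T']
    r=np.array([(u-c[0])/fl,(v-c[1])/fl,1])
    if z is None: k=a['d'][int(v),int(u)]
    else: k=(z-T[2,3])/(T[:3,:3]@r)[2]
    return T[:3,:3]@(r*k)+T[:3,3]
E
python3 - <<'E'
from h import *
s=get_state(); print(s)
snap('top','top1'); snap('side','side1')
print(camera_params('top'))
a=load('top1')['im'];b=load('side1')['im']
E
```

```text
pics
{'time': 0.0, 'joints': array([ 1.10069489e+00,  2.63532919e-01, -4.89523963e-02,  1.25940388e+00,
       -1.24576489e-05,  1.41550300e+00]), 'joint_velocities': array([-1.34673663e-04, -2.31596128e-05, -2.29810354e-03,  9.93124049e-04,
        3.14084509e-04, -4.20164271e-04]), 'effort': array([-1.76564539e-03, -6.37617660e+01,  3.84569621e+01,  1.36806979e-02,
       -9.63772618e-05, -1.01056895e-05]), 'eef_pos': array([0.16251661, 0.49911127, 0.40421414]), 'eef_rot': array([ 1.56754857e-01,  9.87637391e-01, -5.21853861e-04, -1.62171300e-04]), 'wrist_force': array([ 0.44162833, -1.03747425,  0.52182237]), 'ft_torque': array([ 0.00655979, -0.03886486, -0.03613421]), 'finger_force': 0.0, 'gripper_width': 0.08572146585873605}
{'vfov': 55.56643789747142, 'cx': 321.8433096700904, 'cy': 195.85104334946305, 'T': array([[ 0.00633112, -0.9927438 ,  0.12008194,  0.40625079],
       [-0.99996791, -0.00569575,  0.0056336 , -0.03126752],
       [-0.00490876, -0.12011376, -0.992748  ,  0.9516057 ],
       [ 0.        ,  0.        ,  0.        ,  1.        ]])}
```

View pics/top1.png

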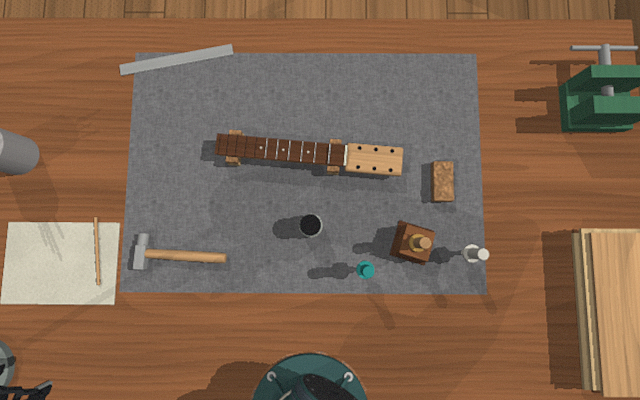

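View pics/side1.png

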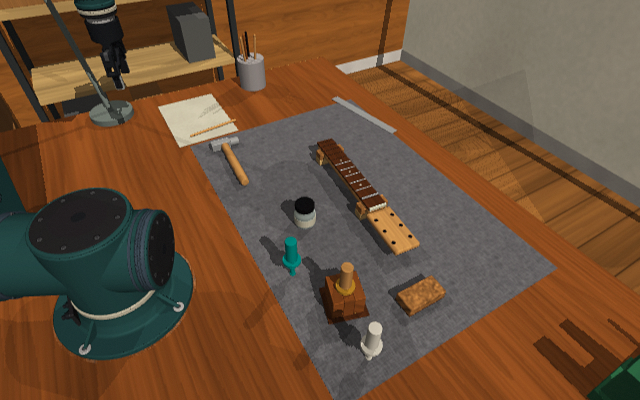

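The top view shows the neck with its nut near (346,155) and frets running left to about (235,145). The probe's handle is at (425,242) in its block, the jar at (311,225), the turquoise and white decoys at (366,270) and (478,254), the sander at (443,181) and the hammer at (180,255). I'll enlarge the neck and the block.

```bash
python3 - <<'E'
from h import *
im=load('top1')['im'][:,:,::-1]
a=cv2.resize(im[125:180,210:360],None,fx=5,fy=5,interpolation=cv2.INTER_CUBIC)
b=cv2.resize(im[215:270,380:500],None,fx=5,fy=5,interpolation=cv2.INTER_CUBIC)
o=np.zeros((560,760,3),np.uint8);o[:275,:750]=a;o[280:555,:600]=b
cv2.imwrite('pics/crop1.png',o)
print(px('top1',425,241),px('top1',311,225),px('top1',366,270),px('top1',478,254))
E
```

```text
[ 0.40928193 -0.24817014  0.13177477] [ 0.44477769 -0.00148357  0.06776871] [ 0.34644078 -0.12274416  0.11964718] [ 0.38213839 -0.36489852  0.12025079]
```

View pics/crop1.png

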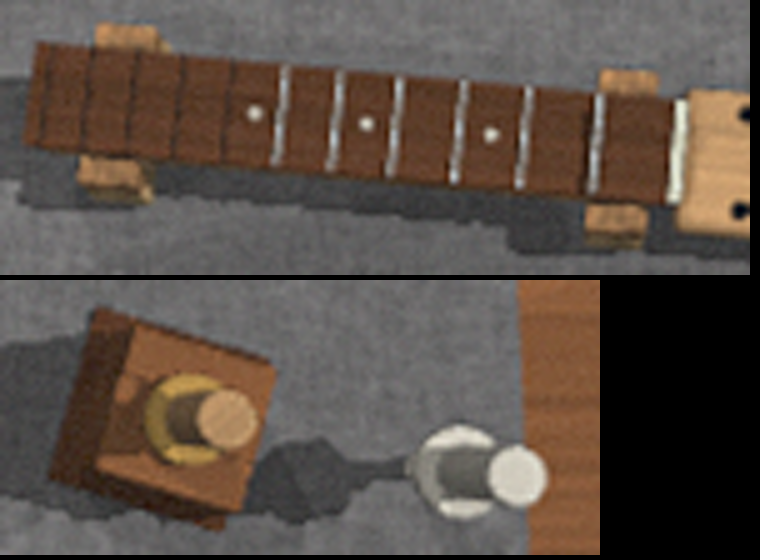

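```bash
python3 - <<'E'
from h import *
np.set_printoptions(precision=4,suppress=True)
H=px('top1',425.4,242.6,.130);F=px('top1',417.4,242.8,.068)
print('handle',H,'flange',F)
c=lambda x,y:(210+x/5,125+y/5)
P=np.array([px('top1',*c(x,y),z)[:2] for x,y,z in [(679,151,.05),(596,144,.05),(525,137,.05),(458,132,.05),(395,127,.05),(336,121,.05),(280,116,.05)]])
s=np.array([-117,-77,-42,-10,21,50,77])/1000
A=np.c_[s,np.ones(7)]
k,*_=np.linalg.lstsq(A,P,rcond=None); print(P,k,np.linalg.norm(k[0]),P-A@k)
E
python3 -m inch '[[[0,0,0,0,0,0]]]'
```

```text
handle [ 0.4059 -0.2494  0.13  ] flange [ 0.4053 -0.2474  0.068 ]
[[ 0.6149 -0.0836]
 [ 0.6181 -0.0433]
 [ 0.6214 -0.0089]
 [ 0.6237  0.0237]
 [ 0.626   0.0543]
 [ 0.6289  0.0831]
 [ 0.6312  0.1104]] [[0.0836 0.9986]
 [0.6246 0.0334]] 1.0021254989625512 [[ 0.     -0.0001]
 [-0.0001  0.0002]
 [ 0.0003 -0.0003]
 [-0.0001  0.0003]
 [-0.0003 -0.    ]
 [ 0.0001 -0.0002]
 [ 0.0001  0.0001]]
time: 0.22
eef_pos: [0.1625, 0.4992, 0.4044]
eef_rot: [0.157, 0.988, -0.0, -0.0]
wrist_force: [0.2, 1.0, 0.5]
gripper_width: 0.0852
finger_force: 0.0
```

```bash
python3 -m inch '[[[2.4,-3.7,0,0,0,0],[2.4,-3.7,0,0,0,0],[2.4,-3.7,0,0,0,0],[2.4,-3.7,0,0,0,0],[2.4,-3.7,0,0,0,0],[2.4,-3.7,0,0,0,0],[2.4,-3.7,0,0,0,0],[2.4,-3.7,0,0,0,0],[2.4,-3.7,0,0,0,0],[2.7,-3.7,0,0,0,0],[0,-4.7,0,0,0,0],[0,-4.7,0,0,0,0]]]' -1
python3 -m inch '[[[0,-4.7,0,0,0,0],[0,-4.7,0,0,0,0],[0,-4.7,0,0,0,0],[0,-4.7,0,0,0,0],[0,-4.7,0,0,0,0],[0,-4.7,0,0,0,0],[0,0,0,0,0,0],[0,0,0,0,0,0]]]'
```

```text
time: 1.72
eef_pos: [0.4056, 0.0338, 0.4046]
eef_rot: [0.157, 0.988, -0.0, -0.0]
wrist_force: [1.0, -0.3, -0.1]
gripper_width: 0.0856
finger_force: 0.0
time: 2.72
eef_pos: [0.4054, -0.2466, 0.4045]
eef_rot: [0.157, 0.988, 0.0, -0.0]
wrist_force: [-0.8, -0.1, -0.0]
gripper_width: 0.0855
finger_force: 0.0
```

```bash
python3 -m inch '[[[0,-0.2,-3,0,0,0],[0,0,-3,0,0,0],[0,0,-3,0,0,0],[0,0,-2,0,0,0],[0,0,0,0,0,0],[0,0,0,0,0,0]]]'
python3 - <<'E'
from h import *
snap('wrist','w1')
E
```

```text
time: 3.48
eef_pos: [0.4058, -0.2484, 0.2956]
eef_rot: [0.156, 0.988, -0.0, 0.0]
wrist_force: [-0.1, -0.2, -0.4]
gripper_width: 0.0855
finger_force: 0.0
```

View pics/w1.png

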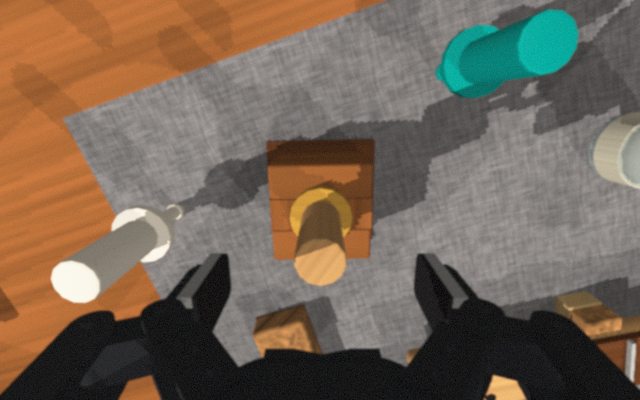

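The wrist view shows the handle top at (320,263), centred between the fingers at columns 225 and 418. Next I'll lower and grip.

```bash
python3 -c "
from h import *
print(px('w1',320,263,.13),px('w1',321,213,.068))"
python3 -m inch '[[[0,0,-1,0,0,0],[0,0,-1,0,0,0],[0,0,-1,0,0,0],[0,0,-1,0,0,0],[0,0,0,0,0,0],[0,0,0,0,0,0]]]'
python3 -m inch '[[[0,0,0,0,0,0],[0,0,0,0,0,0],[0,0,0,0,0,0],[0,0,0,0,0,0],[0,0,0,0,0,0],[0,0,0,0,0,0],[0,0,0,0,0,0],[0,0,0,0,0,0]]]' 1 80
```

```text
[ 0.40446182 -0.24894759  0.13      ] [ 0.40103649 -0.24748748  0.068     ]
time: 4.28
eef_pos: [0.4056, -0.2489, 0.2548]
eef_rot: [0.157, 0.988, -0.0, 0.0]
wrist_force: [-0.7, 0.2, -0.1]
gripper_width: 0.0855
finger_force: 0.0
time: 5.28
eef_pos: [0.4056, -0.2489, 0.2549]
eef_rot: [0.157, 0.988, -0.0, 0.0]
wrist_force: [-1.5, -0.2, 5.2]
gripper_width: 0.0246
finger_force: 78.1
```

```bash
python3 -m inch '[[[0,0,1,0,0,0],[0,0,2,0,0,0],[0,0,2,0,0,0],[0,0,2,0,0,0],[0,0,2,0,0,0],[0,0,0,0,0,0]]]'
python3 -m inch '[[[3,3,0,0,0,0],[3,3,0,0,0,0],[3,3,0,0,0,0],[3,3,0,0,0,0],[3,3,0,0,0,0],[3,3,0,0,0,0],[3.2,2.5,0,0,0,0],[0,0,0,0,0,0],[0,0,0,0,0,0]]]'
python3 - <<'E'
from h import *
np.set_printoptions(precision=4,suppress=True)
for i in range(4):
    snap('wrist','w2'); s=get_state(); print(s['eef_pos'],s['wrist_force'])
E
```

```text
time: 6.02
eef_pos: [0.4058, -0.2489, 0.3459]
eef_rot: [0.157, 0.988, -0.001, 0.001]
wrist_force: [-0.4, -0.7, -3.0]
gripper_width: 0.0241
finger_force: 78.5
time: 7.15
eef_pos: [0.6173, -0.0438, 0.3438]
eef_rot: [0.157, 0.988, -0.0, -0.001]
wrist_force: [-1.1, -0.1, -1.1]
gripper_width: 0.0239
finger_force: 79.0
[ 0.617  -0.0441  0.3442] [-0.3434  0.2988 -1.4161]
[ 0.617  -0.0443  0.3444] [-0.2813 -0.323  -1.965 ]
[ 0.617  -0.0444  0.3446] [-0.3592 -0.0083 -0.9075]
[ 0.6171 -0.0444  0.3447] [-0.4765 -0.2272 -1.2278]
```

View pics/w2.png

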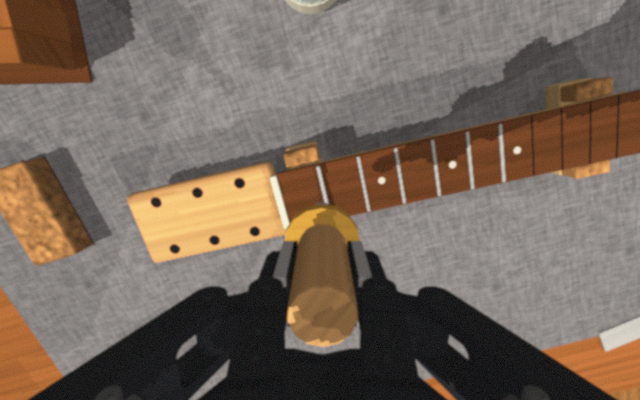

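The wrist view shows the probe over the first fret: the fret line runs from (320,167) down under the flange at (321,225), with the nut at (280,200).

```bash
python3 -m inch '[[[0.1,0.1,-2,0,0,0],[0,0,-2,0,0,0],[0,0,-0.5,0,0,0],[0,0,0,0,0,0],[0,0,0,0,0,0],[0,0,0,0,0,0]]]'
for i in 1 2 3; do python3 -m inch '[[[0,0,-0.1,0,0,0],[0,0,-0.1,0,0,0],[0,0,0,0,0,0]]]' | egrep 'pos|wrist'; done
```

```text
time: 8.1
eef_pos: [0.6187, -0.0428, 0.3003]
eef_rot: [0.157, 0.988, -0.0, 0.0]
wrist_force: [-0.3, -0.5, -1.2]
gripper_width: 0.024
finger_force: 79.0
eef_pos: [0.6186, -0.0428, 0.2977]
wrist_force: [-0.1, 0.1, -2.0]
eef_pos: [0.6186, -0.0428, 0.2958]
wrist_force: [-1.4, -0.1, 2.8]
eef_pos: [0.6186, -0.0428, 0.2938]
wrist_force: [-0.2, 0.5, 4.9]
```

```bash
python3 -m inch '[[[0,0,1,0,0,0],[0.15,1.7,0.2,0,0,0],[0.15,1.8,0,0,0,0],[0,0,-0.4,0,0,0],[0,0,-0.4,0,0,0],[0,0,0,0,0,0],[0,0,0,0,0,0]]]' | egrep 'pos|wrist'
for i in 1 2 3; do python3 -m inch '[[[0,0,-0.1,0,0,0],[0,0,-0.1,0,0,0],[0,0,0,0,0,0]]]' | egrep 'pos|wrist'; done
```

```text
eef_pos: [0.6215, -0.0081, 0.2976]
wrist_force: [1.0, 0.6, -1.6]
eef_pos: [0.6215, -0.0078, 0.2956]
wrist_force: [0.2, -0.1, -2.1]
eef_pos: [0.6216, -0.0078, 0.2938]
wrist_force: [0.7, -0.8, 2.1]
eef_pos: [0.6216, -0.0078, 0.2918]
wrist_force: [-0.4, -0.0, 4.7]
```

```bash
python3 -m inch '[[[0,0,1,0,0,0],[0.15,1.6,0,0,0,0],[0.1,1.6,0,0,0,0],[0,0,-0.3,0,0,0],[0,0,-0.5,0,0,0],[0,0,0,0,0,0],[0,0,0,0,0,0]]]' | egrep 'pos|wrist'
for i in 1 2 ; do python3 -m inch '[[[0,0,-0.1,0,0,0],[0,0,0,0,0,0],[0,0,0,0,0,0]]]' | egrep 'pos|wrist'; done
python3 -m inch '[[[0,0,1,0,0,0],[0.15,1.5,0,0,0,0],[0.1,1.6,0,0,0,0],[0,0,-0.3,0,0,0],[0,0,-0.5,0,0,0],[0,0,0,0,0,0],[0,0,0,0,0,0]]]' | egrep 'pos|wrist'
for i in 1 2 ; do python3 -m inch '[[[0,0,-0.1,0,0,0],[0,0,0,0,0,0],[0,0,0,0,0,0]]]' | egrep 'pos|wrist'; done
```

```text
eef_pos: [0.6241, 0.0241, 0.2939]
wrist_force: [0.1, 2.5, 1.6]
eef_pos: [0.6241, 0.0242, 0.2928]
wrist_force: [-0.4, 2.7, 3.1]
eef_pos: [0.6241, 0.0242, 0.2918]
wrist_force: [0.0, 2.9, 3.5]
eef_pos: [0.6266, 0.0551, 0.2939]
wrist_force: [0.2, 3.7, 2.1]
eef_pos: [0.6266, 0.0552, 0.2928]
wrist_force: [-1.1, 2.2, 2.4]
eef_pos: [0.6266, 0.0552, 0.2917]
wrist_force: [-0.1, 2.8, 3.9]
```

```bash
python3 -m inch '[[[0,0,1,0,0,0],[0,0,0.2,0,0,0],[0.15,1.5,0,0,0,0],[0.1,1.4,0,0,0,0],[0,0,0,0,0,0],[0,0,-0.4,0,0,0],[0,0,-0.4,0,0,0],[0,0,0,0,0,0],[0,0,0,0,0,0]]]' | egrep 'pos|wrist'
for i in 1 2 3; do python3 -m inch '[[[0,0,-0.1,0,0,0],[0,0,0,0,0,0],[0,0,0,0,0,0]]]' | egrep 'pos|wrist'; done
python3 -m inch '[[[0,0,1,0,0,0],[0,0,0.2,0,0,0],[0.15,1.4,0,0,0,0],[0.1,1.3,0,0,0,0],[0,0,0,0,0,0],[0,0,-0.4,0,0,0],[0,0,-0.5,0,0,0],[0,0,0,0,0,0],[0,0,0,0,0,0]]]' | egrep 'pos|wrist'
for i in 1 2 3; do python3 -m inch '[[[0,0,-0.1,0,0,0],[0,0,0,0,0,0],[0,0,0,0,0,0]]]' | egrep 'pos|wrist'; done
```

```text
eef_pos: [0.629, 0.084, 0.2957]
wrist_force: [0.7, -0.4, -1.5]
eef_pos: [0.6291, 0.0842, 0.2947]
wrist_force: [-0.1, -0.0, -1.3]
eef_pos: [0.6291, 0.0842, 0.2939]
wrist_force: [-0.2, -0.4, 2.2]
eef_pos: [0.6291, 0.0842, 0.2927]
wrist_force: [-0.9, 0.2, 3.4]
eef_pos: [0.6316, 0.111, 0.2957]
wrist_force: [0.1, -0.6, -1.7]
eef_pos: [0.6316, 0.1112, 0.2947]
wrist_force: [-0.3, 0.4, -1.5]
eef_pos: [0.6316, 0.1112, 0.2938]
wrist_force: [-1.0, -0.1, 1.0]
eef_pos: [0.6316, 0.1112, 0.2928]
wrist_force: [-0.3, -0.7, 3.5]
```

Only the first fret makes contact at the higher level (TCP z 0.2958 m). The other five first touch about 2 mm lower, so the first is the high one. Next I'll go back and press it.

```bash
python3 -m inch '[[[0,0,1,0,0,0],[0,0,0.5,0,0,0],[-0.3,-3.5,0,0,0,0],[-0.3,-3.5,0,0,0,0],[-0.3,-3.5,0,0,0,0],[-0.3,-3.5,0,0,0,0],[-0.1,-1.5,0,0,0,0],[0,0,0,0,0,0],[0,0,-0.5,0,0,0],[0,0,-0.4,0,0,0],[0,0,0,0,0,0],[0,0,0,0,0,0]]]' - 110 
python3 -m inch '[[[0,0,-0.2,0,0,0],[0,0,-0.2,0,0,0],[0,0,0,0,0,0],[0,0,0,0,0,0]]]' | egrep 'pos|wrist'
```

```text
time: 20.48
eef_pos: [0.6186, -0.0434, 0.2987]
eef_rot: [0.157, 0.988, 0.0, -0.0]
wrist_force: [0.3, 0.3, -1.9]
gripper_width: 0.0234
finger_force: 108.1
eef_pos: [0.6186, -0.0438, 0.2949]
wrist_force: [0.3, 0.6, 4.3]
```

```bash
for i in 1 2 3 4; do python3 -m inch '[[[0,0,-0.1,0,0,0],[0,0,-0.1,0,0,0],[0,0,0,0,0,0]]]' | egrep 'pos|wrist'; done
```

```text
eef_pos: [0.6186, -0.0438, 0.2928]
wrist_force: [0.5, 1.1, 6.8]
eef_pos: [0.6187, -0.0438, 0.2909]
wrist_force: [-0.9, 0.9, 8.0]
eef_pos: [0.6187, -0.0438, 0.2891]
wrist_force: [-0.0, 1.6, 8.6]
eef_pos: [0.6187, -0.0438, 0.2871]
wrist_force: [-0.5, 1.0, 9.7]
```

```bash
for i in 1 2 3; do python3 -m inch '[[[0,0,-0.1,0,0,0],[0,0,0,0,0,0],[0,0,0,0,0,0]]]' | egrep 'pos|wrist'; done
```

```text
eef_pos: [0.6187, -0.0438, 0.2862]
wrist_force: [-1.5, 0.7, 10.5]
eef_pos: [0.6187, -0.0438, 0.2853]
wrist_force: [-0.9, 1.0, 10.6]
eef_pos: [0.6187, -0.0438, 0.2844]
wrist_force: [-0.5, 0.9, 10.4]
```

```bash
for i in 1 2 3; do python3 -m inch '[[[0,0,0,0,0,0],[0,0,0,0,0,0]]]' | egrep 'pos|rot|wrist|finger'; done; python3 - <<'E'
from h import *
snap('wrist','w3');snap('side','s3')
a=load('s3')['im'][:,:,::-1][110:240,290:430]
b=load('w3')['im'][:,:,::-1]
o=np.zeros((560,780,3),np.uint8);o[:520,:560]=cv2.resize(a,None,fx=4,fy=4,interpolation=cv2.INTER_CUBIC)
o[:200,560:780]=b[180:380,210:430]
cv2.imwrite('pics/c3.png',o)
E
```

```text
eef_pos: [0.6187, -0.0438, 0.2844]
eef_rot: [0.157, 0.988, -0.0, 0.001]
wrist_force: [-1.1, 1.1, 11.6]
finger_force: 108.1
eef_pos: [0.6187, -0.0438, 0.2844]
eef_rot: [0.157, 0.988, -0.0, 0.001]
wrist_force: [-1.7, 1.3, 12.3]
finger_force: 108.1
eef_pos: [0.6187, -0.0438, 0.2844]
eef_rot: [0.157, 0.988, -0.0, 0.001]
wrist_force: [-1.2, 2.5, 11.8]
finger_force: 108.1
```

View pics/c3.png

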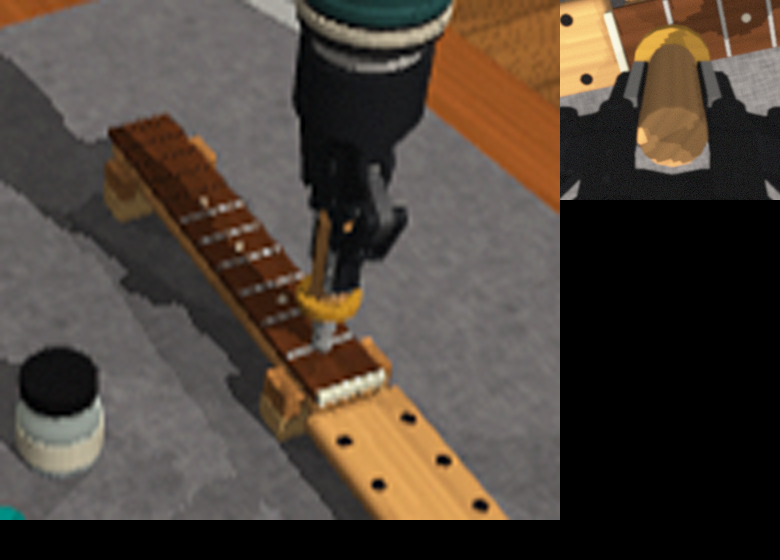

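The views show the probe upright on the first fret at crop (322,345), with no visible slip or tilt. One more millimetre should raise the force by 1 N if the fret is home.

```bash
python3 -m inch '[[[0,0,-0.1,0,0,0],[0,0,0,0,0,0],[0,0,0,0,0,0],[0,0,0,0,0,0]]]' | egrep 'pos|wrist'; for i in 1 2; do python3 -m inch '[[[0,0,0,0,0,0],[0,0,0,0,0,0]]]' | egrep 'pos|wrist'; done
```

```text
eef_pos: [0.6187, -0.0438, 0.2835]
wrist_force: [-1.1, 1.5, 12.7]
eef_pos: [0.6187, -0.0438, 0.2835]
wrist_force: [-1.6, 0.8, 13.2]
eef_pos: [0.6187, -0.0438, 0.2835]
wrist_force: [-0.9, 0.7, 13.7]
```

The force rose 1 N for 1 mm, which puts the fret top at home height. I'll back off and feel it again.

```bash
python3 -m inch '[[[0,0,0.5,0,0,0],[0,0,0.8,0,0,0],[0,0,0.2,0,0,0],[0,0,0,0,0,0],[0,0,-0.2,0,0,0],[0,0,0,0,0,0],[0,0,0,0,0,0]]]' | egrep 'pos|wrist'; for i in 1 2 3; do python3 -m inch '[[[0,0,-0.1,0,0,0],[0,0,0,0,0,0],[0,0,0,0,0,0]]]' | egrep 'time|pos|wrist'; done
```

```text
eef_pos: [0.6185, -0.0438, 0.2955]
wrist_force: [0.3, -0.2, -2.2]
time: 26.7
eef_pos: [0.6186, -0.0438, 0.2948]
wrist_force: [-0.9, -0.3, -0.2]
time: 27.08
eef_pos: [0.6186, -0.0438, 0.2938]
wrist_force: [-1.4, 0.0, 3.3]
time: 27.45
eef_pos: [0.6186, -0.0438, 0.2927]
wrist_force: [-1.3, -0.1, 3.5]
```

Contact is now at the sound level, so the fret is home. The probe goes back next.

```bash
python3 -m inch '[[[0,0,2,0,0,0],[0,0,2,0,0,0],[0,0,1.3,0,0,0],[-3,-3,0,0,0,0],[-3,-3,0,0,0,0],[-3,-3,0,0,0,0],[-3,-3,0,0,0,0],[-3,-3,0,0,0,0],[-3,-3,0,0,0,0],[-3.3,-2.5,0,0,0,0],[0,0,0,0,0,0],[0,0,0,0,0,0]]]'
python3 -m inch '[[[0,0,0,0,0,0],[0,0,0,0,0,0]]]'
```

```text
time: 28.95
eef_pos: [0.4057, -0.2487, 0.3456]
eef_rot: [0.157, 0.988, 0.0, 0.0]
wrist_force: [-0.2, -0.4, -1.8]
gripper_width: 0.0238
finger_force: 108.4
time: 29.2
eef_pos: [0.4061, -0.2483, 0.3456]
eef_rot: [0.156, 0.988, 0.0, -0.0]
wrist_force: [-0.2, -0.1, -2.3]
gripper_width: 0.024
finger_force: 108.4
```

```bash
python3 -m inch '[[[0,0,-1.5,0,0,0],[0,0,-1.5,0,0,0],[0,0,-1,0,0,0],[0,0,-1,0,0,0],[0,0,-1,0,0,0],[0,0,0,0,0,0],[0,0,0,0,0,0]]]' |egrep 'pos|wrist'
python3 -m inch '[[[0,0,-1,0,0,0],[0,0,-1,0,0,0],[0,0,-0.7,0,0,0],[0,0,0,0,0,0],[0,0,0,0,0,0]]]'|egrep 'pos|wrist'
```

```text
eef_pos: [0.4056, -0.2489, 0.2859]
wrist_force: [-0.0, -0.7, -1.5]
eef_pos: [0.4056, -0.2488, 0.2588]
wrist_force: [-0.8, -0.5, -2.6]
```

```bash
python3 -m inch '[[[0,0,-0.1,0,0,0],[0,0,-0.1,0,0,0],[0,0,-0.1,0,0,0],[0,0,0,0,0,0],[0,0,0,0,0,0]]]' |egrep 'pos|wrist'
python3 -m inch '[[[0,0,-0.1,0,0,0],[0,0,0,0,0,0],[0,0,0,0,0,0]]]'|egrep 'pos|wrist'
```

```text
eef_pos: [0.4056, -0.2488, 0.2557]
wrist_force: [-0.4, 0.1, -1.6]
eef_pos: [0.4056, -0.2489, 0.2551]
wrist_force: [-1.6, 0.5, 5.2]
```

Seated: the flange is on the block, with 5.2 N as at the grasp. Now I'll release and rise.

```bash
python3 -m inch '[[[0,0,0,0,0,0],[0,0,0,0,0,0],[0,0,0,0,0,0],[0,0,0,0,0,0],[0,0,0,0,0,0],[0,0,0,0,0,0],[0,0,0,0,0,0],[0,0,0,0,0,0]]]' -1 |egrep 'pos|wrist|width'
python3 -m inch '[[[0,0,1,0,0,0],[0,0,2,0,0,0],[0,0,3,0,0,0],[0,0,3,0,0,0],[0,0,3,0,0,0],[0,0,0,0,0,0],[0,0,0,0,0,0]]]'
python3 - <<'E'
from h import *
snap('wrist','w4');snap('side','s4')
o=np.zeros((400,640,3),np.uint8)
o[:]=load('w4')['im'][:,:,::-1]
o[:140,:180]=load('s4')['im'][250:390,270:450,::-1]
cv2.imwrite('pics/c4.png',o)
E
```

```text
eef_pos: [0.4056, -0.2488, 0.2547]
wrist_force: [0.0, 0.1, 0.1]
gripper_width: 0.0856
time: 33.58
eef_pos: [0.4054, -0.2487, 0.3745]
eef_rot: [0.157, 0.988, 0.0, -0.0]
wrist_force: [-0.2, -0.4, 0.4]
gripper_width: 0.0854
finger_force: 0.0
```

View pics/c4.png

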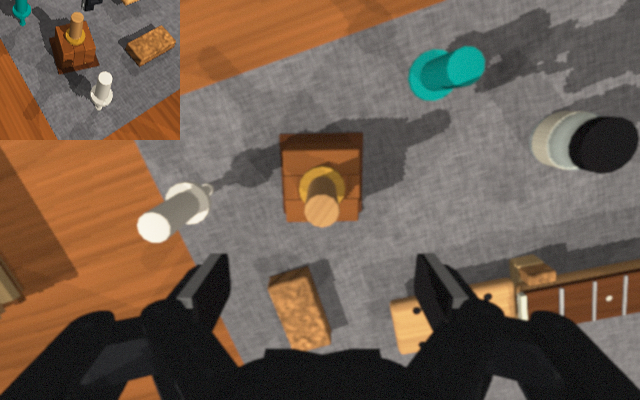

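The probe stands upright in its block, with the flange at (322,187) flat on the block's top. The fingers are clear and the other objects look undisturbed.

```bash
python3 -c "
from rig import hand_in
print(hand_in())"
```

```text
the job is handed in; nothing more can be done
None
```

The first fret, next to the nut, was the high one; I pressed it down until it felt level with the other five, stood the probe back in its block and handed the job in after about 34 s of the 64 s allowed (the judge's result was not shown to me).

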